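# Shut the baluster mould and put the spring clamp on it

### The arm

A 6-joint arm with a two-finger parallel gripper is mounted at the origin on the work surface. World frame = base frame: x ahead of the robot, y to its left, z up, the work surface at z = 0. Lengths are in m, angles in rad, forces in N, time in s.
With the tool pointing down it reaches from about 0.375 to 0.975 m from the base axis. Payload 3.8 kg.
Tool frame: the origin (TCP) lies on the mounting face of the last link; the fingertips stand 173 mm ahead of it and the grasp point (between the pads) lies 155 mm ahead of it; z points along the fingers, y is the line along which they close (so a half turn about z gives the same grasp; the last joint's range is limited). The gripper opens to 85 mm and grips with 20 to 120 N. Pads are 22 mm wide; open, the fingers measure 114 mm over their backs; the gripper's body (76 mm by 85 mm) begins 54 mm behind the grasp point. The pads swing forward as they close: fully open they stand 13 mm farther back than shut.
Start: joints at [-1.167, 0.264, 1.604, -0, 1.274, -0.037], TCP at [0.288, -0.61, 0.405] pointing down, gripper open.
Joint ranges: [-2.63, 2.63], [-0.94, 2.18], [0.31, 2.57], [-1.31, 4.45], [0, 2.66], [-2.55, 2.55]. Speed limits (rad/s): [2.57, 2.57, 3.14, 3.14, 3.14, 3.14].

### API

Orientations are given as a rotation vector (axis times angle).
In Python, from workcell import bot gives the robot as it stands.
- The arm moves only by the tool drive_tool, never from a script. Its argument "increments" is a list of rows, each an object with "delta_pos": the shift along the tool's x, y, z in mm, a list of three; "turn": the turn about the tool's z in rad; "jaw": the opening, from -1 (shut) to 1 (fully open). A call has 1 to 8 rows; each row shifts and turns the commanded pose from where the row before left it, along the tool's axes as they then stand; what a row does not reach is not made up. A row lasts 1/12 s, in which the tool goes at most 41.7 mm and 7.16 degrees, less where a joint would pass 70% of its speed; a pose out of reach is approached as far as the arm can. A call is refused whole if a number of a shift passes 41.7 or a number of a turn 0.125, either way. A call with a gripper value outside its range is refused whole. The fingers move at their own pace and stop on an object; "grip_force" is the grip in N (left out, the last holds). Time passes only in rows, so rows that do not move let the fingers close. It gives the time, the measured TCP pose, the force, the opening and the grip force at its end, in the units of the state.
- bot.read_state(): the state, without advancing time (a new reading comes with each control period).
- bot.read_camera(name): name is "side" or "top"; returns a dict with "pixels" (420x560x3 uint8, red, green, blue), "fovy" (degrees; the focal length in pixels is half the picture's height over the tangent of half this angle, whatever the lens; pixels are square), "cx", "cy" (the principal point, pixels), "camera_from_world" (4x4, takes a point from world to camera coordinates). Camera axes: x right, y down, z forward; pixel columns grow to the right and rows downward; lengths in m; the calibration is good to about 2 mm. A picture is of the moment at which its call begins. There is no depth.
- bot.finish_job(): hands the job in; it is judged then, once.
The state is a dict: "time": time; "q": joint angles; "joint_vel": joint speeds; "joint_torque": joint torques, N m; "tool_pos": TCP position; "tcp_rot": TCP orientation; "wrist_force": force on the tool from outside, world axes, zero at the start; "torque": the same for the moment, N m; "width": opening from 0.0 (shut) to 1.0 (fully open); "grip_force": force on a finger pad.
Only numpy, scipy, OpenCV 4.12 (cv2) and the standard library are available. Lean on these libraries where they do the work, as an engineer would, in place of code of your own. Each camera call takes 0.05 s, during which the arm holds its last target. There are 200 camera calls.

### The job

Swing the open leaf of the small two-leaf mould fully shut. Then squeeze the spring clamp open, lift it off its rack, and set it upright, handles up, over the middle of the two tongues on top of the mould, the whole of its jaw pads down on the wood; let go so that it grips both tongues and holds the mould shut. Leave the other loose things where they are.

Things in the scene. Friction and masses are not known exactly. Their poses are not given: they have to be found in the camera images.
- mould: Fixed two-leaf mould, wood lined with plaster. Origin: on the bench, in the parting plane, half-way along. z up; y along the leaves towards the upright hinge (y = +55); x from the moving to the fixed leaf. Each leaf is a block 110 long (y), 35 thick, 80 high: the fixed one at x 0 to 35, the moving one, when shut, at x -35 to 0. On top of each stands a wooden tongue, see mould_tongues.
- mould_leaf (a joint): Angle of the moving leaf, rad: 0 = shut against the fixed leaf (hard stop), growing to 1.1 as its free (-y) end swings out towards the mould's -x side. A slightly stiff hinge: it stays where it is left; about 1 N at the free end moves it.
- mould_hinge (a point): Point on the upright hinge axis, 80 above the bench; mould frame (0, 55, 80). Axes as the mould's.
- mould_tongues (a point): Centre of the top of the two tongues when shut: mould frame (0, -20, 114), axes as the mould's. Each leaf has on its top, against the parting plane, a tongue 8 thick (x), 40 wide (y -40 to 0 in the mould frame), 34 high (z 80 to 114). Shut, the two make one tongue 16 thick, which the clamp shall grip across its thickness.
- leaf_back (a point): Point on the moving leaf's back (outer) face: 95 from the hinge axis along the leaf, 15 from its free end, 70 above the bench, 10 below the block's top, 35 behind the plane through the hinge axis. Turns with the leaf: its -x points straight out of the back face; at joint 0 its axes are the mould's. Pushing here shuts the leaf.
- rack: Fixed clamp rack: an upright plywood board 16 thick (x), 150 long (y), top edge 90 above the bench, on a wooden foot 80 x 150 x 12. Origin: on the bench under the board's middle. The clamp starts gripping the board's top edge from above.
- clamp_grip (a point): Loose spring clamp, 0.16 kg, 125 tall, 24 wide (y), steel arms, black rubber handles above, black jaw pads below. The point: between the handles, 45 above the pivot, at the height to squeeze them, 22 below their ends. x: direction of squeezing and opening; z: up. On 16 mm wood the handles are 54 apart outside here, 62 at the ends. 7 N starts to open it, 9 N opens it fully; then see clamp_jaws.
- clamp_jaws (a point): Point between the clamp's jaw pads, 97 below clamp_grip, axes the same. Pads 24 wide (y), 16 tall, ends 8 below the point. Fully squeezed (held firmly against its stop with 20 N or more) the handles stand parallel, 36 apart outside, the jaws 37 apart. Let go, it shuts by its spring with about 5 N. On the rack the board's top is 16 above this point; wood up to 40 above it fits between the arms.
- rosette: Loose plaster rosette, 100 across, 30 tall, origin at the centre of its underside. A bystander.
- tub: Loose orange plastic bowl, 130 across, 70 tall, origin at the centre of its underside. A bystander.
- spatula: Loose spatula lying flat along its x, about 280 long, origin under its middle. A bystander.
- stub: Loose small plaster baluster standing upright, 52 across, 105 tall, origin at the centre of its underside. A bystander.
Not all that is in view belongs to the job. Of the things like the part that bears clamp_grip, leave any that is orange; of the rest the smaller one is meant.

How it is judged:
By the outcome, as a careful person would: the job done as asked, in the order asked, and still so for the second after the job is handed in, with the robot touching nothing.
It also fails if it takes over 61 s, if anything falls off the work surface, if the arm or the gripper's body presses on something with over 40 N, if the wrist force passes 120 N, or if a joint passes its speed limit or range.

## Working session

There is one attempt and no reset: what is moved stays moved. The work goes in short steps, Python scripts to look and compute and a tool call to move; the robot and the scene stay as the last step left them, time stands still between calls to the robot, and variables do not carry over. Pictures are saved under pics/ and viewed, at most 10 in all, crops included, and the job is handed in when it is done.

Besides the shell and the picture viewer there is one more tool, called after "Emit:" as name(argument=value, ...) on one line, values as JSON. drive_tool: Moves the arm, as the interface text tells. Its arguments: {"type":"object","properties":{"increments":{"type":"array"},"grip_force":{"type":"number"}},"required":["increments"]}

```bash
mkdir -p pics
cat > h.py <<'E'
import numpy as np, cv2
from workcell import bot
from scipy.spatial.transform import Rotation as R
def cam(n):
    c=bot.read_camera(n); f=c["pixels"].shape[0]/2/np.tan(np.radians(c["fovy"])/2)
    c["K"]=np.array([[f,0,c["cx"]],[0,f,c["cy"]],[0,0,1]]); return c
def save(c,name,crop=None,s=1):
    p=c["pixels"]
    if crop: x0,y0,x1,y1=crop; p=p[y0:y1,x0:x1]
    cv2.imwrite("pics/"+name,cv2.resize(p[:,:,::-1],None,fx=s,fy=s,interpolation=cv2.INTER_CUBIC))
def ray(c,u,v):
    T=np.array(c["camera_from_world"]); d=T[:3,:3].T@np.linalg.solve(c["K"],[u,v,1.]); o=-T[:3,:3].T@T[:3,3]; return o,d
def onz(c,u,v,z):
    o,d=ray(c,u,v); return o+d*(z-o[2])/d[2]
def two(c1,p1,c2,p2):
    o1,d1=ray(c1,*p1);o2,d2=ray(c2,*p2)
    s=np.linalg.lstsq(np.c_[d1,-d2],o2-o1,rcond=None)[0]
    a,b=o1+d1*s[0],o2+d2*s[1]; return (a+b)/2,np.linalg.norm(a-b)
def proj(c,p):
    T=np.array(c["camera_from_world"]); q=c["K"]@(T[:3,:3]@np.array(p)+T[:3,3]); return q[:2]/q[2]
E
python3 - <<'E'
from h import *
for n in("side","top"):
    c=cam(n); save(c,n+"0.png",None,1.4); print(n,c["K"][0],c["K"][1],np.round(ray(c,280,210),3), {k:v for k,v in c.items() if k not in("pixels","K")})
print(bot.read_state())
E
```

```text
side [453.61361469   0.         288.87883528] [  0.         453.61361469 212.27220211] [[ 0.564  0.764  0.988]
 [ 0.041 -0.676 -0.736]] {'fovy': 49.68346696394305, 'cx': 288.8788352807355, 'cy': 212.272202108049, 'camera_from_world': array([[-0.99942448, -0.03382855,  0.00251608,  0.58686549],
       [-0.02670729,  0.73896325, -0.67321619,  0.11544085],
       [ 0.02091463, -0.67289594, -0.73944143,  1.23313562],
       [ 0.        ,  0.        ,  0.        ,  1.        ]])}
top [472.20606689   0.         285.74567679] [  0.         472.20606689 209.56148016] [[ 4.980e-01 -1.000e-03  1.721e+00]
 [ 7.200e-02  2.200e-02 -9.970e-01]] {'fovy': 47.95144805915443, 'cx': 285.74567679061363, 'cy': 209.56148016294557, 'camera_from_world': array([[-0.01458514, -0.99983598, -0.01073751,  0.02452319],
       [-0.997208  ,  0.01533166, -0.07308311,  0.62274223],
       [ 0.07323575,  0.0096416 , -0.99726805,  1.67998056],
       [ 0.        ,  0.        ,  0.        ,  1.        ]])}
{'time': 0.1, 'q': array([-1.16690120e+00,  2.64726737e-01,  1.60523762e+00, -1.58599651e-05,
        1.27371748e+00, -3.68933907e-02]), 'joint_vel': array([-1.53687122e-03, -1.80744703e-03, -1.65895180e-03, -9.40169501e-05,
       -1.37118929e-03,  3.52618229e-04]), 'joint_torque': array([ 9.00281284e-04, -5.16707253e+01, -3.68588841e+01, -6.75085630e-05,
        6.24021210e-03,  1.64065131e-05]), 'tool_pos': array([ 0.28787095, -0.6102006 ,  0.40345309]), 'tcp_rot': array([-3.06359834e+00, -6.86355944e-01,  6.21823963e-04]), 'wrist_force': array([ 0.2595196 , -0.03362921, -0.36304075]), 'torque': array([ 0.01069559, -0.0408027 ,  0.00625766]), 'grip_force': 0.0, 'width': 1.001585901042188}
```

View pics/side0.png

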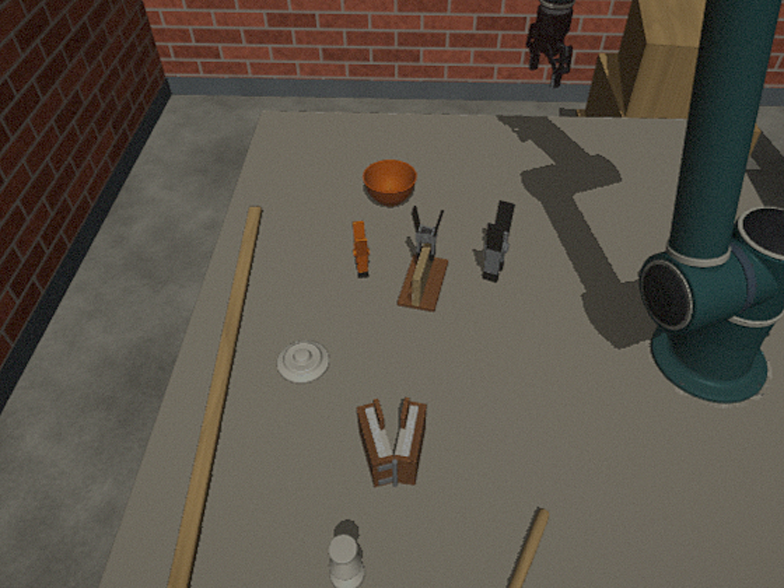

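View pics/top0.png

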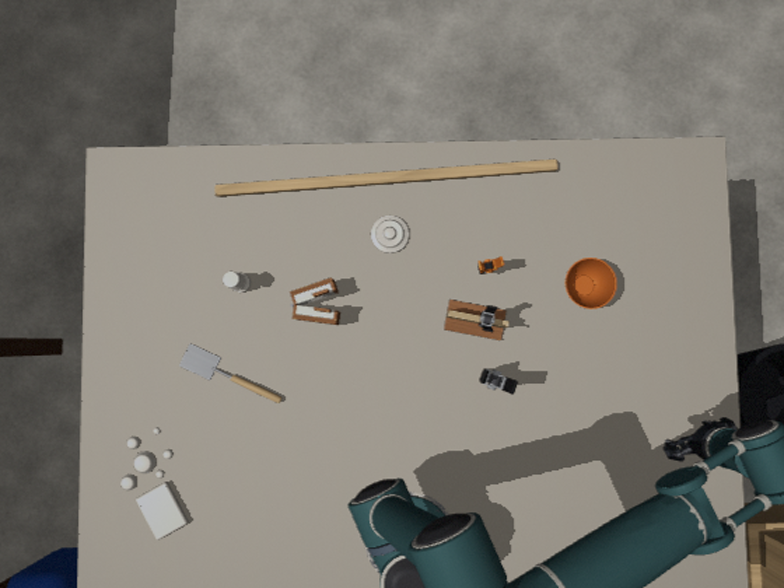

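Side: the mould is at about (393,440) in the scaled picture, with its hinge at the bottom near (393,470), and the rack is at (424,280). Candidates for the clamp, top view scaled px:
- orange clamp (490,265): excluded by colour
- free-standing black clamp (497,380): looks larger
- clamp on the rack (487,317): chosen

I'll check this in a close crop.

Run:
```python
from h import *
t=cam("top"); s=cam("side")
def cr(c,x0,y0,w,h): return cv2.resize(c["pixels"][y0:y0+h,x0:x0+w,::-1],(400,300),interpolation=cv2.INTER_CUBIC)
im=np.vstack([np.hstack([cr(t,310,175,100,75+0),cr(t,200,185,72,54)]),np.hstack([cr(s,250,135,120,90),cr(s,235,275,100,75)])])
cv2.imwrite("pics/crop1.png",im)
np.savez("c0.npz",t=t["pixels"],s=s["pixels"])
```

```text
(no output)
```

View pics/crop1.png

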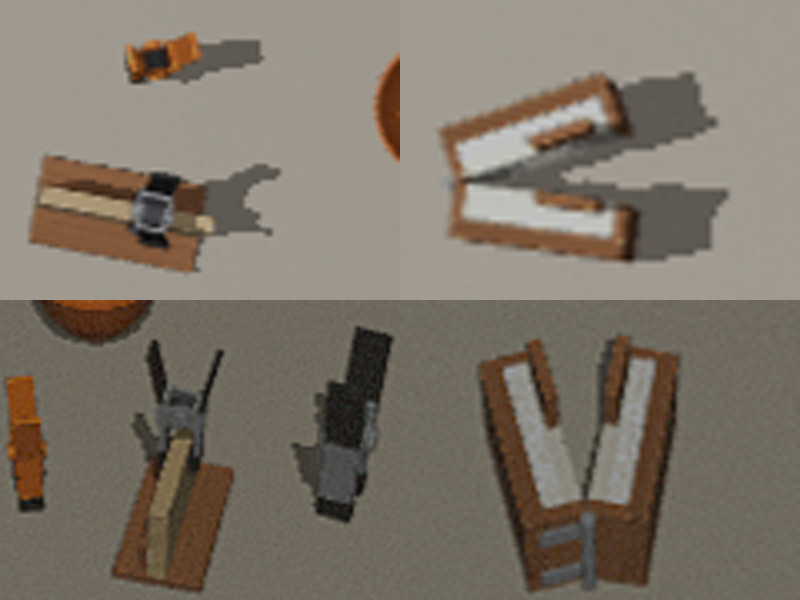

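The crop confirms it: the rack clamp (top crop 153,210) is slimmer than the standing black one (side crop 345,430). In the mould, the upper leaf in the top view (away from the robot) is fixed and the lower, near-robot leaf moves. The hinge is at top crop (455,182).

Run:
```python
from h import *
t=cam("top"); s=cam("side")
T=lambda u,v:(200+u*.18,185+v*.18)
S=lambda u,v:(235+u*.25-100,275+(v-300)*.25)
P={'fix_hinge_out':((440,130),(522,525)),'fix_free_out':((603,75),(480,362)),'mov_hinge_out':((450,236),(646,522)),'mov_free_out':((628,258),(680,355)),'hinge':((458,182),(588,512))}
for k,(a,b) in P.items():
    A,B=T(*a),S(*b)
    print(k,np.round(1e3*onz(t,*A,.08)),np.round(1e3*onz(s,*B,.08)),[np.round(1e3*x,1) for x in two(t,A,s,B)])
for k,a,b in(('fixt_hinge',(533,142),(555,424)),('fixt_free',(590,125),(530,345)),('movt_h',(537,196),(605,400)),('movt_f',(598,208),(625,340))):
    A,B=T(*a),S(*b); print(k,np.round(1e3*onz(t,*A,.114)),np.round(1e3*onz(s,*B,.114)))
# rack/clamp
T=lambda u,v:(310+u*.25,175+v*.25)
S=lambda u,v:(250+u*.3,135+(v-300)*.3)
for k,a,b,z in(('board +y',(39,196),(157,510),.09),('board -y',(212,223),(190,432),.09),('foot+x+y',(45,155),None,.012),('foot-x+y',(30,240),(203,592),.012),('foot-x-y',(195,270),(232,468),.012),('foot+x+y',(45,155),(115,575),.012),
 ('handle+x top',(162,180),(152,345),.16),('handle-x top',(157,240),(220,352),.16)):
    A=T(*a); print(k,np.round(1e3*onz(t,*A,z)), (np.round(1e3*onz(s,*S(*b),z)),[np.round(1e3*x,1) for x in two(t,A,s,S(*b))]) if b else '')
```

```text
fix_hinge_out [623.  37.  80.] [629. 291.  80.] [array([ 660.4,   48.4, -386.2]), np.float64(3.2)]
fix_free_out [656. -65.  80.] [660. 188.  80.] [array([ 701.5,  -82.1, -346.2]), np.float64(8.2)]
mov_hinge_out [557.  32.  80.] [561. 287.  80.] [array([ 566.4,   42. , -385.1]), np.float64(13.7)]
mov_free_out [541. -79.  80.] [543. 179.  80.] [array([ 543.2,  -98.6, -349.7]), np.float64(18.7)]
hinge [590.  27.  80.] [593. 282.  80.] [array([ 612.2,   34.6, -385.5]), np.float64(8.6)]
fixt_hinge [612. -20. 114.] [612. 248. 114.]
fixt_free [622. -56. 114.] [629. 198. 114.]
movt_h [579. -22. 114.] [585. 232. 114.]
movt_f [571. -60. 114.] [576. 192. 114.]
board +y [ 566. -102.   90.] (array([ 568., -107.,   90.]), [array([ 567.2, -101.9,   95.1]), np.float64(2.2)])
board -y [ 541. -251.   90.] (array([ 542., -202.,   90.]), [array([ 541.3, -258.5,   37.8]), np.float64(1.7)])
foot+x+y [ 607. -113.   12.] 
foot-x+y [530. -98.  12.] (array([527., -86.,  12.]), [array([528.5, -98.7,  -2. ]), np.float64(3.4)])
foot-x-y [ 501. -246.   12.] (array([ 501., -239.,   12.]), [array([ 500.5, -247.2,    4.1]), np.float64(0.5)])
foot+x+y [ 607. -113.   12.] (array([ 603., -103.,   12.]), [array([ 6.056e+02, -1.139e+02,  1.000e-01]), np.float64(3.6)])
handle+x top [ 575. -200.  160.] (array([ 576., -234.,  160.]), [array([ 574.8, -195.6,  191.7]), np.float64(2.5)])
handle-x top [ 526. -194.  160.] (array([ 519., -227.,  160.]), [array([ 522.8, -190.3,  190.7]), np.float64(4.7)])
```

Run:
```python
from h import *
t=cam("top"); s=cam("side")
T=lambda u,v:(200+(u-400)*.18,185+v*.18)
S=lambda u,v:(235+(u-400)*.25,275+(v-300)*.25)
P={'fix_hinge_out':((440,130),(522,525)),'fix_free_out':((603,75),(480,362)),'mov_hinge_out':((450,236),(646,522)),'mov_free_out':((628,258),(680,355)),'hinge':((458,182),(588,512))}
for k,(a,b) in P.items():
    A,B=T(*a),S(*b)
    print(k,np.round(1e3*onz(t,*A,.08)),np.round(1e3*onz(s,*B,.08)),[np.round(1e3*x,1) for x in two(t,A,s,B)])
for k,a,b in(('fixt_hinge',(533,142),(555,424)),('fixt_free',(590,125),(530,345)),('movt_h',(537,196),(605,400)),('movt_f',(598,208),(625,340))):
    A,B=T(*a),S(*b); print(k,np.round(1e3*onz(t,*A,.114)),np.round(1e3*onz(s,*B,.114)))
```

```text
fix_hinge_out [627. 289.  80.] [629. 291.  80.] [array([628.2, 289.4,  76.6]), np.float64(1.5)]
fix_free_out [660. 186.  80.] [660. 188.  80.] [array([660.6, 186.4,  77.1]), np.float64(0.1)]
mov_hinge_out [560. 283.  80.] [561. 287.  80.] [array([560.8, 283.8,  73.8]), np.float64(0.3)]
mov_free_out [545. 171.  80.] [543. 179.  80.] [array([544.3, 172.4,  69.5]), np.float64(2.0)]
hinge [594. 278.  80.] [593. 282.  80.] [array([593.9, 278.7,  73.6]), np.float64(1.4)]
fixt_hinge [616. 226. 114.] [612. 248. 114.]
fixt_free [626. 190. 114.] [629. 198. 114.]
movt_h [583. 223. 114.] [585. 232. 114.]
movt_f [575. 186. 114.] [576. 192. 114.]
```

Emit:
drive_tool(increments=[{"delta_pos": [0, 0, 0], "turn": -0.12, "jaw": -1}, {"delta_pos": [0, 0, 0], "turn": -0.12, "jaw": -1}, {"delta_pos": [0, 0, 0], "turn": -0.12, "jaw": -1}, {"delta_pos": [0, 0, 0], "turn": -0.12, "jaw": -1}, {"delta_pos": [0, 0, 0], "turn": -0.12, "jaw": -1}, {"delta_pos": [0, 0, 0], "turn": -0.12, "jaw": -1}, {"delta_pos": [0, 0, 0], "turn": -0.12, "jaw": -1}, {"delta_pos": [0, 0, 0], "turn": -0.12, "jaw": -1}], grip_force=20)

```text
time: 1.07
tool_pos: [0.288, -0.6105, 0.4047]
tcp_rot: [2.396, 2.032, -0.0]
wrist_force: [-0.2, -1.2, -0.3]
width: -0.002
grip_force: 0.0
```

Emit:
drive_tool(increments=[{"delta_pos": [0, 0, 0], "turn": -0.12, "jaw": -1}, {"delta_pos": [0, 0, 0], "turn": -0.12, "jaw": -1}, {"delta_pos": [0, 0, 0], "turn": -0.12, "jaw": -1}, {"delta_pos": [0, 0, 0], "turn": -0.11, "jaw": -1}, {"delta_pos": [34, 22, 0], "turn": 0, "jaw": -1}, {"delta_pos": [34, 22, 0], "turn": 0, "jaw": -1}, {"delta_pos": [34, 22, 0], "turn": 0, "jaw": -1}, {"delta_pos": [34, 22, 0], "turn": 0, "jaw": -1}])

```text
time: 1.73
tool_pos: [0.3319, -0.4531, 0.4045]
tcp_rot: [-1.866, -2.527, -0.0]
wrist_force: [0.5, 0.0, 0.2]
width: 0.001
grip_force: 0.0
```

Emit:
drive_tool(increments=[{"delta_pos": [34, 22, 0], "turn": 0, "jaw": -1}, {"delta_pos": [34, 22, 0], "turn": 0, "jaw": -1}, {"delta_pos": [34, 22, 0], "turn": 0, "jaw": -1}, {"delta_pos": [34, 22, 0], "turn": 0, "jaw": -1}, {"delta_pos": [34, 22, 0], "turn": 0, "jaw": -1}, {"delta_pos": [34, 22, 0], "turn": 0, "jaw": -1}, {"delta_pos": [34, 22, 0], "turn": 0, "jaw": -1}, {"delta_pos": [34, 22, 0], "turn": 0, "jaw": -1}])

```text
time: 2.4
tool_pos: [0.4195, -0.1408, 0.4051]
tcp_rot: [1.864, 2.527, 0.001]
wrist_force: [-0.2, 0.0, 0.6]
width: 0.002
grip_force: 0.0
```

Emit:
drive_tool(increments=[{"delta_pos": [34, 22, 0], "turn": 0, "jaw": -1}, {"delta_pos": [34, 22, 0], "turn": 0, "jaw": -1}, {"delta_pos": [34, 22, 0], "turn": 0, "jaw": -1}, {"delta_pos": [34, 22, 0], "turn": 0, "jaw": -1}, {"delta_pos": [34, 22, 0], "turn": 0, "jaw": -1}, {"delta_pos": [34, 22, 0], "turn": 0, "jaw": -1}, {"delta_pos": [34, 20, 0], "turn": 0, "jaw": -1}, {"delta_pos": [0, 0, 0], "turn": 0, "jaw": -1}])

```text
time: 3.07
tool_pos: [0.4953, 0.1352, 0.4051]
tcp_rot: [-1.857, -2.533, -0.006]
wrist_force: [-0.4, -0.6, 0.8]
width: 0.001
grip_force: 0.0
```

Emit:
drive_tool(increments=[{"delta_pos": [32, 17, 0], "turn": 0, "jaw": -1}, {"delta_pos": [0, 0, 35], "turn": 0, "jaw": -1}, {"delta_pos": [0, 0, 35], "turn": 0, "jaw": -1}, {"delta_pos": [0, 0, 35], "turn": 0, "jaw": -1}, {"delta_pos": [0, 0, 35], "turn": 0, "jaw": -1}, {"delta_pos": [0, 0, 36], "turn": 0, "jaw": -1}, {"delta_pos": [0, 0, 0], "turn": 0, "jaw": -1}])

```text
time: 3.65
tool_pos: [0.4971, 0.1637, 0.2215]
tcp_rot: [-1.859, -2.521, 0.017]
wrist_force: [-2.6, -0.4, -1.7]
width: -0.0
grip_force: 0.0
```

Emit:
drive_tool(increments=[{"delta_pos": [0, 12, 0], "turn": 0, "jaw": -1}, {"delta_pos": [0, 12, 0], "turn": 0, "jaw": -1}, {"delta_pos": [0, 10, 0], "turn": 0, "jaw": -1}, {"delta_pos": [0, 8, 0], "turn": 0, "jaw": -1}, {"delta_pos": [0, 8, 0], "turn": 0, "jaw": -1}])

```text
time: 4.07
tool_pos: [0.55, 0.18, 0.23]
tcp_rot: [1.865, 2.528, 0.001]
wrist_force: [-1.1, -0.4, 0.5]
width: 0.001
grip_force: 0.6
```

Emit:
drive_tool(increments=[{"delta_pos": [0, 6, 0], "turn": 0, "jaw": -1}, {"delta_pos": [0, 6, 0], "turn": 0, "jaw": -1}, {"delta_pos": [0, 5, 0], "turn": 0, "jaw": -1}, {"delta_pos": [0, 2, 0], "turn": 0, "jaw": -1}, {"delta_pos": [0, 1, 0], "turn": 0, "jaw": -1}, {"delta_pos": [0, 0, 0], "turn": 0, "jaw": -1}])

```text
time: 4.57
tool_pos: [0.5684, 0.186, 0.2287]
tcp_rot: [1.864, 2.528, 0.001]
wrist_force: [-0.3, 0.3, -0.1]
width: 0.001
grip_force: 0.0
```

Emit:
drive_tool(increments=[{"delta_pos": [0, 2, 0], "turn": 0, "jaw": -1}, {"delta_pos": [0, 1, 0], "turn": 0, "jaw": -1}, {"delta_pos": [0, 0, 0], "turn": 0, "jaw": -1}])

```text
time: 4.82
tool_pos: [0.571, 0.1868, 0.2286]
tcp_rot: [-1.864, -2.528, 0.0]
wrist_force: [-1.4, 0.4, -1.3]
width: 0.001
grip_force: 0.2
```

Emit:
drive_tool(increments=[{"delta_pos": [0, 1, 0], "turn": 0, "jaw": -1}, {"delta_pos": [0, 1, 0], "turn": 0, "jaw": -1}, {"delta_pos": [0, 0, 0], "turn": 0, "jaw": -1}])

```text
time: 5.07
tool_pos: [0.573, 0.1874, 0.2287]
tcp_rot: [1.865, 2.528, 0.0]
wrist_force: [0.2, 0.5, -0.8]
width: 0.001
grip_force: 0.3
```

Emit:
drive_tool(increments=[{"delta_pos": [0, 1, 0], "turn": 0, "jaw": -1}, {"delta_pos": [0, 1, 0], "turn": 0, "jaw": -1}, {"delta_pos": [0, 0, 0], "turn": 0, "jaw": -1}])

```text
time: 5.32
tool_pos: [0.5748, 0.1879, 0.2286]
tcp_rot: [-1.864, -2.528, 0.001]
wrist_force: [-1.1, -1.5, 1.0]
width: 0.002
grip_force: 0.9
```

Emit:
drive_tool(increments=[{"delta_pos": [0, 1, 0], "turn": 0, "jaw": -1}, {"delta_pos": [0, 1, 0], "turn": 0, "jaw": -1}, {"delta_pos": [0, 0, 0], "turn": 0, "jaw": -1}])

```text
time: 5.57
tool_pos: [0.5756, 0.1881, 0.2286]
tcp_rot: [-1.863, -2.526, 0.006]
wrist_force: [-6.7, -3.3, 6.2]
width: -0.003
grip_force: 3.7
```

Run:
```python
from h import *
t=cam("top"); s=cam("side")
def cr(c,x0,y0,w,h): return cv2.resize(c["pixels"][y0:y0+h,x0:x0+w,::-1],(400,300),interpolation=cv2.INTER_CUBIC)
cv2.imwrite("pics/crop2.png",np.hstack([cr(t,200,185,72,54),cr(s,235,260,100,75)]))
```

```text
(no output)
```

View pics/crop2.png

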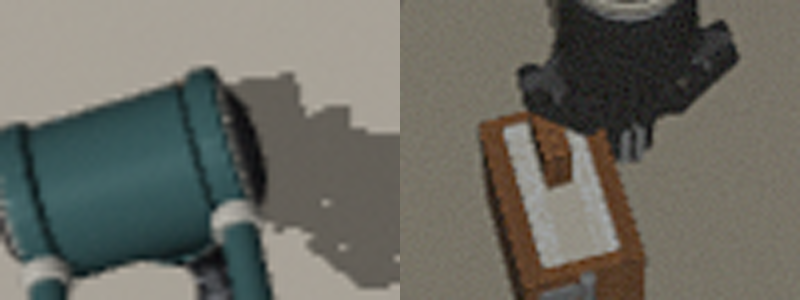

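The side crop shows the tongues meeting as one block (crop 550,150) and the contact force rising, so the leaf is shut. One more nudge, then I'll retract and re-measure the mould.

Emit:
drive_tool(increments=[{"delta_pos": [0, 1, 0], "turn": 0, "jaw": -1}, {"delta_pos": [0, 1, 0], "turn": 0, "jaw": -1}, {"delta_pos": [0, 0, 0], "turn": 0, "jaw": -1}])

```text
time: 5.92
tool_pos: [0.5763, 0.1883, 0.2286]
tcp_rot: [-1.861, -2.525, 0.011]
wrist_force: [-13.7, -5.5, 10.6]
width: -0.001
grip_force: 5.2
```

Emit:
drive_tool(increments=[{"delta_pos": [0, -20, 0], "turn": 0, "jaw": -1}, {"delta_pos": [0, -30, 0], "turn": 0, "jaw": -1}, {"delta_pos": [0, 0, -35], "turn": 0, "jaw": -1}, {"delta_pos": [0, 0, -40], "turn": 0, "jaw": 1}, {"delta_pos": [-20, 0, -35], "turn": 0.12, "jaw": 1}, {"delta_pos": [-36, 0, -20], "turn": 0.12, "jaw": 1}, {"delta_pos": [-40, 0, 0], "turn": 0.12, "jaw": 1}, {"delta_pos": [-40, 0, 0], "turn": 0.12, "jaw": 1}])

```text
time: 6.58
tool_pos: [0.5451, 0.0393, 0.3624]
tcp_rot: [2.412, 2.005, 0.011]
wrist_force: [0.1, -0.7, -0.4]
width: 0.708
grip_force: 0.0
```

Emit:
drive_tool(increments=[{"delta_pos": [-40, 0, 0], "turn": 0, "jaw": 1}, {"delta_pos": [-40, 0, 0], "turn": 0, "jaw": 1}, {"delta_pos": [-40, 0, 0], "turn": 0, "jaw": 1}, {"delta_pos": [0, 0, 0], "turn": 0, "jaw": 1}])

```text
time: 6.92
tool_pos: [0.521, -0.0835, 0.3593]
tcp_rot: [2.415, 2.004, -0.001]
wrist_force: [-0.0, 1.1, 0.3]
width: 1.0
grip_force: 0.0
```

Run:
```python
from h import *
t=cam("top"); s=cam("side")
def cr(c,x0,y0,w,h): return cv2.resize(c["pixels"][y0:y0+h,x0:x0+w,::-1],(400,300),interpolation=cv2.INTER_CUBIC)
cv2.imwrite("pics/crop3.png",np.vstack([np.hstack([cr(t,205,185,60,45),cr(s,250,275,80,60)]),np.hstack([cr(t,320,200,60,45),cr(s,280,140,80,60)])]))
print(bot.read_state())
```

```text
{'time': 7.0167, 'q': array([-1.98697667e-01,  1.90182103e-02,  1.96820745e+00,  7.41469878e-04,
        1.15279881e+00, -1.51295556e-02]), 'joint_vel': array([ 0.05035468,  0.00445707, -0.00074424,  0.01061964,  0.00414896,
        0.00676891]), 'joint_torque': array([-1.36526372e+00, -3.63070607e+01, -3.51005387e+01, -2.01661494e-01,
       -6.59971498e-03, -7.17326207e-02]), 'tool_pos': array([ 0.52182019, -0.07955063,  0.35910081]), 'tcp_rot': array([2.41538702e+00, 2.00761228e+00, 2.37437085e-03]), 'wrist_force': array([-0.67769288,  0.20611487,  0.03901071]), 'torque': array([ 0.03772448, -0.01107296, -0.00355994]), 'grip_force': 0.0, 'width': 0.9983754865530396}
```

View pics/crop3.png

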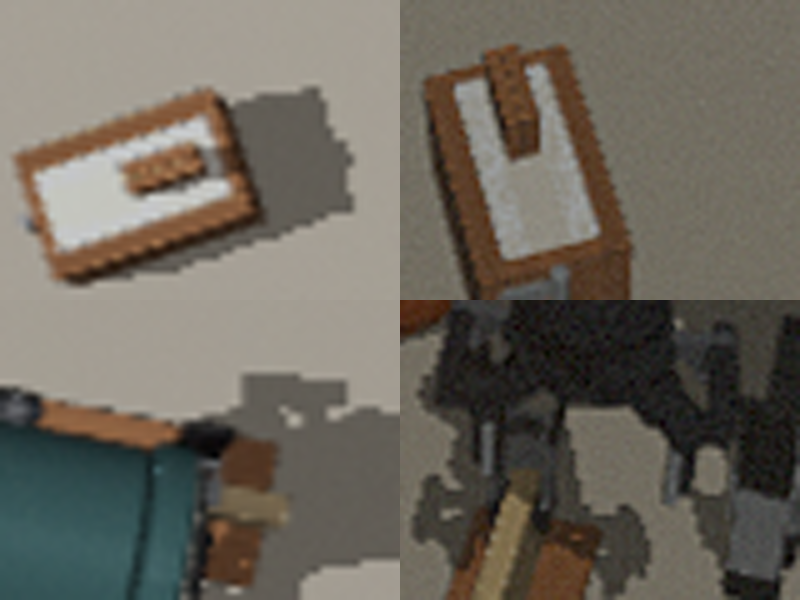

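Top: the mould is a single closed block with tongue at crop (163,168). In the lower row the rack clamp is still in place under the gripper. Now the precise measurement.

Run:
```python
from h import *
t=cam("top"); s=cam("side")
T=lambda u,v:(205+u*.15,185+v*.15)
S=lambda u,v:(250+(u-400)*.2,275+v*.2)
for k,a,b in(('fix_h',(15,155),(470,290)),('fix_f',(213,90),(425,78)),('mov_f',(258,212),(565,47)),('mov_h',(62,278),(632,245))):
    print(k,np.round(1e3*onz(t,*T(*a),.08)),np.round(1e3*onz(s,*S(*b),.08)))
# tongue blob by mask in top
hsv=cv2.cvtColor(t["pixels"],cv2.COLOR_RGB2HSV)
m=((hsv[...,1]>90)&((hsv[...,0]<20))).astype(np.uint8); m[:, :200]=0; m[:,270:]=0; m[:185]=0; m[235:]=0
n,l,st,ce=cv2.connectedComponentsWithStats(m)
for i in range(1,n):
    if st[i,4]>20:
        c=cv2.findContours((l==i).astype(np.uint8),cv2.RETR_EXTERNAL,cv2.CHAIN_APPROX_NONE)[0][0]; r=cv2.minAreaRect(c); b=cv2.boxPoints(r)
        print(st[i],ce[i],r); print(np.round([1e3*onz(t,*p,.08 if st[i,4]>150 else .114)[:2] for p in b]),np.round(1e3*onz(t,*ce[i],.114)))
T=lambda u,v:(205+u*.15,185+v*.15)
for p in((120,165),(190,143),(205,168),(135,195)): print(np.round(1e3*onz(t,*T(*p),.114)))
for p in((485,52),(517,45),(540,120),(507,128)): print(np.round(1e3*onz(s,*S(*p),.114)))
o=np.array([.6106,.2273]);
def M(x,y,z,o=o,a=np.radians(17.3)): return np.array([o[0]+x*np.cos(a)-y*np.sin(a),o[1]+x*np.sin(a)+y*np.cos(a),z])
for x in(-.008,.008):
  for y in(-.04,0): 
    p=M(x,y,.114); u=proj(t,p);v=proj(s,p); print('proj',x,y,np.round((u-[205,185])/.15),np.round((v-[250,275])/.2+[400,0]))
```

```text
fix_h [628. 289.  80.] [632. 295.  80.]
fix_f [660. 185.  80.] [660. 188.  80.]
mov_f [596. 162.  80.] [596. 169.  80.]
mov_h [563. 264.  80.] [562. 271.  80.]
[208 199  36  28 304] [226.79276316 213.44736842] ((225.39999389648438, 212.6999969482422), (21.187259674072266, 32.57145690917969), 71.56504821777344)
[[629. 291.]
 [664. 183.]
 [593. 160.]
 [559. 268.]] [606. 216. 114.]
[224 207  12   7  53] [229.20754717 209.94339623] ((229.1500244140625, 209.9500274658203), (4.427187919616699, 11.067972183227539), 71.56504821777344)
[[620. 228.]
 [631. 192.]
 [616. 187.]
 [605. 223.]] [618. 208. 114.]
[619. 229. 114.]
[630. 193. 114.]
[617. 185. 114.]
[603. 221. 114.]
[631. 195. 114.]
[616. 191. 114.]
[604. 230. 114.]
[618. 235. 114.]
proj -0.008 -0.04 [202. 172.] [521.  37.]
proj -0.008 0 [128. 196.] [543. 110.]
proj 0.008 -0.04 [192. 142.] [487.  45.]
proj 0.008 0 [118. 167.] [508. 118.]
```

Emit:
drive_tool(increments=[{"delta_pos": [0, 0, -30], "turn": 0, "jaw": 1}, {"delta_pos": [-27, 12, 0], "turn": 0, "jaw": 1}, {"delta_pos": [-27, 12, 0], "turn": 0, "jaw": 1}, {"delta_pos": [-27, 12, 0], "turn": 0, "jaw": 1}, {"delta_pos": [-26, 12, 0], "turn": 0, "jaw": 1}, {"delta_pos": [0, 0, 0], "turn": 0, "jaw": 1}, {"delta_pos": [0, 0, 0], "turn": 0, "jaw": 1}])

```text
time: 7.7
tool_pos: [0.5508, -0.1914, 0.3884]
tcp_rot: [-2.411, -2.013, -0.001]
wrist_force: [0.1, 0.3, -0.4]
width: 1.0
grip_force: 0.0
```

Run:
```python
from h import *
s=cam("side");t=cam("top")
def cr(c,x0,y0,w,h): return cv2.resize(c["pixels"][y0:y0+h,x0:x0+w,::-1],(400,300),interpolation=cv2.INTER_CUBIC)
b=np.load("c0.npz")
cv2.imwrite("pics/crop4.png",np.hstack([cr(s,260,125,100,75),cr({"pixels":b["s"]},280,140,60,45)]))
st=bot.read_state(); print(st["tool_pos"],2*np.degrees(np.arctan2(st["tcp_rot"][1],st["tcp_rot"][0]))-90)
a=np.radians(-10.5); X=np.array([np.cos(a),np.sin(a),0])
g=np.array([.5495,-.1935,0])
for x in(-.031,.031):
    print(np.round((proj(s,g+X*x+[0,0,.193])-[280,140])/.15+[400,0]),np.round((proj(t,g+X*x+[0,0,.193])-[310,175])/.25))
print(np.round((proj(s,[*st["tool_pos"][:2],.21])-[260,125])*4))
```

```text
[ 0.55020088 -0.19028473  0.38831137] -370.2125302957229
[644.  70.] [154. 248.]
[495.  49.] [166. 172.]
[181.  79.]
```

View pics/crop4.png

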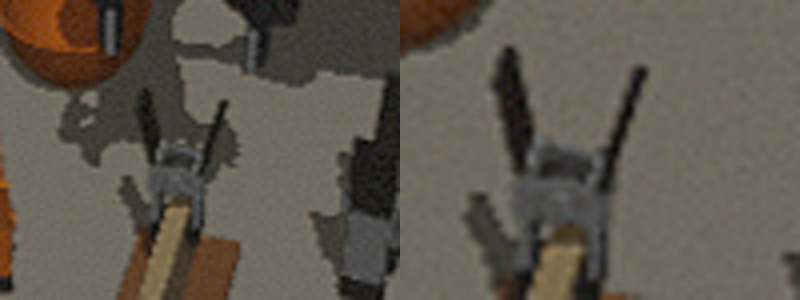

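The gripper fingers at (110,30) and (252,50) straddle the clamp handles at (145,95) and (225,103), and the predicted handle ends match. Descend and squeeze.

Emit:
drive_tool(increments=[{"delta_pos": [-3, 0, 20], "turn": 0, "jaw": 1}, {"delta_pos": [0, 0, 20], "turn": 0, "jaw": 1}, {"delta_pos": [0, 0, 15], "turn": 0, "jaw": 1}, {"delta_pos": [0, 0, 10], "turn": 0, "jaw": 1}, {"delta_pos": [0, 0, 0], "turn": 0, "jaw": 1}])

```text
time: 8.22
tool_pos: [0.5483, -0.193, 0.3208]
tcp_rot: [-2.407, -2.012, 0.003]
wrist_force: [-0.5, 0.6, -1.1]
width: 0.997
grip_force: 0.0
```

Emit:
drive_tool(increments=[{"delta_pos": [0, 0, 0], "turn": 0, "jaw": -1}, {"delta_pos": [0, 0, 0], "turn": 0, "jaw": -1}, {"delta_pos": [0, 0, 0], "turn": 0, "jaw": -1}, {"delta_pos": [0, 0, 0], "turn": 0, "jaw": -1}, {"delta_pos": [0, 0, 0], "turn": 0, "jaw": -1}, {"delta_pos": [0, 0, 0], "turn": 0, "jaw": -1}], grip_force=40)

```text
time: 8.72
tool_pos: [0.5493, -0.195, 0.324]
tcp_rot: [2.412, 2.012, 0.0]
wrist_force: [-0.9, 0.3, -2.1]
width: 0.402
grip_force: 44.9
```

Emit:
drive_tool(increments=[{"delta_pos": [0, 0, -8], "turn": 0, "jaw": -1}, {"delta_pos": [0, 0, -12], "turn": 0, "jaw": -1}, {"delta_pos": [0, 0, -20], "turn": 0, "jaw": -1}, {"delta_pos": [0, 0, -20], "turn": 0, "jaw": -1}, {"delta_pos": [0, 0, -20], "turn": 0, "jaw": -1}, {"delta_pos": [0, 0, -20], "turn": 0, "jaw": -1}, {"delta_pos": [0, 0, -20], "turn": 0, "jaw": -1}, {"delta_pos": [0, 0, 0], "turn": 0, "jaw": -1}])

```text
time: 9.38
tool_pos: [0.5504, -0.1954, 0.4506]
tcp_rot: [2.405, 2.007, 0.008]
wrist_force: [0.1, -0.6, 0.2]
width: 0.4
grip_force: 44.9
```

Run:
```python
from h import *
s=cam("side")
save(s,"lift.png",(240,40,380,180),4)
print(bot.read_state()["wrist_force"],bot.read_state()["tool_pos"])
```

```text
[ 1.0516947  -0.00469035 -1.19292129] [ 0.55007931 -0.19524878  0.44797262]
```

View pics/lift.png

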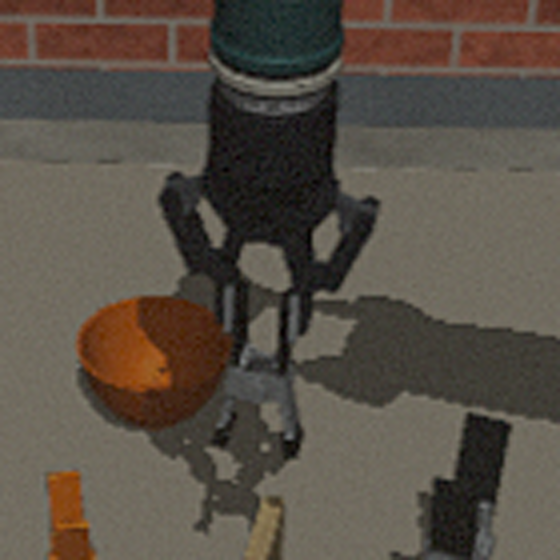

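The clamp hangs from the gripper with its jaws open (pads at 222,440 and 291,440). Now to the mould.

Emit:
drive_tool(increments=[{"delta_pos": [0, 0, 0], "turn": -0.12, "jaw": -1}, {"delta_pos": [0, 0, 0], "turn": -0.12, "jaw": -1}, {"delta_pos": [0, 0, 0], "turn": -0.12, "jaw": -1}, {"delta_pos": [0, 0, 0], "turn": -0.125, "jaw": -1}, {"delta_pos": [15, 8, 0], "turn": 0, "jaw": -1}, {"delta_pos": [30, 15, 0], "turn": 0, "jaw": -1}, {"delta_pos": [30, 15, 0], "turn": 0, "jaw": -1}, {"delta_pos": [30, 15, 0], "turn": 0, "jaw": -1}])

```text
time: 10.1
tool_pos: [0.5679, -0.078, 0.442]
tcp_rot: [-1.859, -2.53, 0.001]
wrist_force: [0.3, -0.4, -1.9]
width: 0.398
grip_force: 44.9
```

Emit:
drive_tool(increments=[{"delta_pos": [30, 15, 0], "turn": 0, "jaw": -1}, {"delta_pos": [30, 15, 0], "turn": 0, "jaw": -1}, {"delta_pos": [30, 15, 0], "turn": 0, "jaw": -1}, {"delta_pos": [30, 15, 0], "turn": 0, "jaw": -1}, {"delta_pos": [30, 15, 0], "turn": 0, "jaw": -1}, {"delta_pos": [30, 15, 0], "turn": 0, "jaw": -1}, {"delta_pos": [30, 15, 0], "turn": 0, "jaw": -1}, {"delta_pos": [30, 15, 0], "turn": 0, "jaw": -1}])

```text
time: 10.77
tool_pos: [0.6103, 0.1877, 0.4419]
tcp_rot: [-1.857, -2.532, 0.003]
wrist_force: [1.2, -0.6, -0.7]
width: 0.399
grip_force: 44.9
```

Emit:
drive_tool(increments=[{"delta_pos": [15, 9, 0], "turn": 0, "jaw": -1}, {"delta_pos": [0, 0, 0], "turn": 0, "jaw": -1}, {"delta_pos": [0, 0, 0], "turn": 0, "jaw": -1}, {"delta_pos": [0, 0, 0], "turn": 0, "jaw": -1}])

```text
time: 11.1
tool_pos: [0.6146, 0.2024, 0.4426]
tcp_rot: [-1.858, -2.533, 0.003]
wrist_force: [-0.3, 0.2, -1.8]
width: 0.401
grip_force: 44.9
```

Run:
```python
from h import *
s=cam("side")
save(s,"over.png",(225,190,365,330),4)
st=bot.read_state(); print(st["tool_pos"],2*np.degrees(np.arctan2(st["tcp_rot"][1],st["tcp_rot"][0])),st["width"])
p=st["tool_pos"]; a=np.radians(17.6); X=np.array([np.cos(a),np.sin(a),0]);Y=np.array([-X[1],X[0],0])
for x in(-1,1):
  for y in(-.012,.012): print('pad out bottom',np.round((proj(s,p+X*x*.0185+Y*y-[0,0,.153+.105])-[225,190])*4))
for z in(.114,): print('tongue c',np.round((proj(s,[.6175,.209,z])-[225,190])*4))
```

```text
[0.61467517 0.20196094 0.44298442] -252.5771333870117 0.40050063962660437
pad out bottom [220. 295.]
pad out bottom [232. 330.]
pad out bottom [154. 310.]
pad out bottom [164. 345.]
tongue c [190. 403.]
```

View pics/over.png

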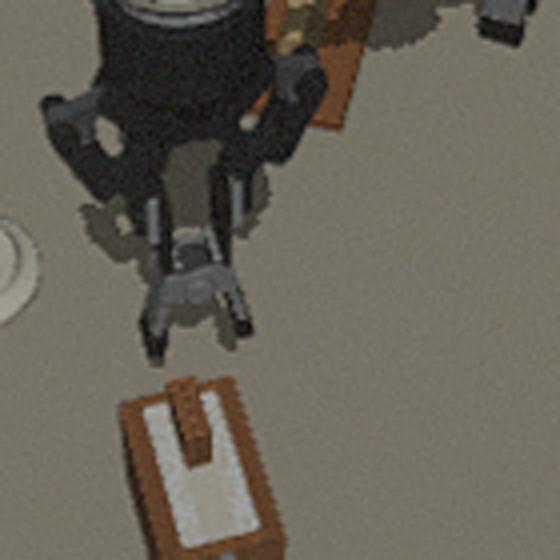

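The clamp hangs open above the tongue, with pad ends at (155,362) and (240,348) and tongue top around (190,412). The pads sit slightly lower than predicted, so I'll shift into line, descend, and feel for the block top to fix the height.

Emit:
drive_tool(increments=[{"delta_pos": [6, 5, 0], "turn": 0, "jaw": -1}, {"delta_pos": [0, 0, 20], "turn": 0, "jaw": -1}, {"delta_pos": [0, 0, 20], "turn": 0, "jaw": -1}, {"delta_pos": [0, 0, 15], "turn": 0, "jaw": -1}, {"delta_pos": [0, 0, 10], "turn": 0, "jaw": -1}, {"delta_pos": [0, 0, 0], "turn": 0, "jaw": -1}, {"delta_pos": [0, 0, 0], "turn": 0, "jaw": -1}])

```text
time: 11.73
tool_pos: [0.6178, 0.2099, 0.3783]
tcp_rot: [-1.859, -2.532, 0.001]
wrist_force: [0.2, 0.7, -1.2]
width: 0.397
grip_force: 44.9
```

Emit:
drive_tool(increments=[{"delta_pos": [0, 0, 10], "turn": 0, "jaw": -1}, {"delta_pos": [0, 0, 10], "turn": 0, "jaw": -1}, {"delta_pos": [0, 0, 0], "turn": 0, "jaw": -1}, {"delta_pos": [0, 0, 0], "turn": 0, "jaw": -1}])

```text
time: 12.07
tool_pos: [0.6174, 0.2103, 0.3577]
tcp_rot: [-1.858, -2.532, 0.002]
wrist_force: [-0.3, 0.6, -2.1]
width: 0.397
grip_force: 44.9
```

Emit:
drive_tool(increments=[{"delta_pos": [0, 0, 2], "turn": 0, "jaw": -1}, {"delta_pos": [0, 0, 2], "turn": 0, "jaw": -1}, {"delta_pos": [0, 0, 0], "turn": 0, "jaw": -1}, {"delta_pos": [0, 0, 0], "turn": 0, "jaw": -1}])

```text
time: 12.4
tool_pos: [0.6178, 0.2104, 0.3548]
tcp_rot: [1.858, 2.533, 0.0]
wrist_force: [0.1, -0.2, -1.5]
width: 0.403
grip_force: 44.9
```

Emit:
drive_tool(increments=[{"delta_pos": [0, 0, 2], "turn": 0, "jaw": -1}, {"delta_pos": [0, 0, 1], "turn": 0, "jaw": -1}, {"delta_pos": [0, 0, 0], "turn": 0, "jaw": -1}])

```text
time: 12.65
tool_pos: [0.6177, 0.2104, 0.3514]
tcp_rot: [-1.858, -2.533, 0.0]
wrist_force: [0.2, 0.1, -2.0]
width: 0.399
grip_force: 44.9
```

Emit:
drive_tool(increments=[{"delta_pos": [0, 0, 1], "turn": 0, "jaw": -1}, {"delta_pos": [0, 0, 1], "turn": 0, "jaw": -1}, {"delta_pos": [0, 0, 0], "turn": 0, "jaw": -1}])

```text
time: 12.9
tool_pos: [0.6177, 0.2103, 0.3494]
tcp_rot: [-1.858, -2.533, 0.0]
wrist_force: [0.3, 1.0, -1.5]
width: 0.398
grip_force: 44.9
```

Run:
```python
from h import *
s=cam("side")
save(s,"down.png",(235,220,335,320),6)
st=bot.read_state(); print(st["tool_pos"],st["wrist_force"])
```

```text
[0.61770012 0.21035155 0.34951189] [-0.97295154  0.23776552 -1.18329777]
```

View pics/down.png

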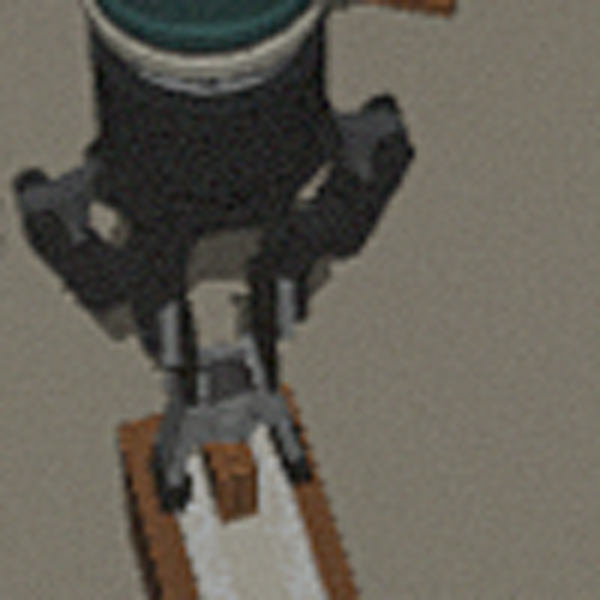

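Pads at (175,505) and (302,480) straddle the tongue end at (240,495), centred across it and within a few mm along it. Feel on down for the block top.

Emit:
drive_tool(increments=[{"delta_pos": [0, 0, 1], "turn": 0, "jaw": -1}, {"delta_pos": [0, 0, 1], "turn": 0, "jaw": -1}, {"delta_pos": [0, 0, 0], "turn": 0, "jaw": -1}])

```text
time: 13.2
tool_pos: [0.6177, 0.2104, 0.3474]
tcp_rot: [-1.858, -2.533, 0.001]
wrist_force: [-0.5, -0.5, -0.8]
width: 0.4
grip_force: 44.9
```

Emit:
drive_tool(increments=[{"delta_pos": [0, 0, 1], "turn": 0, "jaw": -1}, {"delta_pos": [0, 0, 1], "turn": 0, "jaw": -1}, {"delta_pos": [0, 0, 0], "turn": 0, "jaw": -1}])

```text
time: 13.45
tool_pos: [0.6178, 0.2104, 0.3459]
tcp_rot: [1.858, 2.533, 0.0]
wrist_force: [-0.1, 0.4, -1.2]
width: 0.4
grip_force: 44.9
```

Emit:
drive_tool(increments=[{"delta_pos": [0, 0, 1], "turn": 0, "jaw": -1}, {"delta_pos": [0, 0, 0], "turn": 0, "jaw": -1}, {"delta_pos": [0, 0, 0], "turn": 0, "jaw": -1}])

```text
time: 13.7
tool_pos: [0.6179, 0.2104, 0.3458]
tcp_rot: [1.858, 2.533, 0.001]
wrist_force: [-2.6, -0.7, 4.3]
width: 0.395
grip_force: 45.4
```

Emit:
drive_tool(increments=[{"delta_pos": [0, 0, -3], "turn": 0, "jaw": -1}, {"delta_pos": [2, 0, -3], "turn": 0, "jaw": -1}, {"delta_pos": [0, 0, 0], "turn": 0, "jaw": -1}, {"delta_pos": [0, 0, 0], "turn": 0, "jaw": -1}])

```text
time: 14.03
tool_pos: [0.6172, 0.2124, 0.3505]
tcp_rot: [-1.858, -2.533, -0.0]
wrist_force: [0.1, 0.2, -2.4]
width: 0.399
grip_force: 44.9
```

Emit:
drive_tool(increments=[{"delta_pos": [0, 0, 0], "turn": 0, "jaw": 0.0}, {"delta_pos": [0, 0, 0], "turn": 0, "jaw": 0.2}, {"delta_pos": [0, 0, 0], "turn": 0, "jaw": 0.4}, {"delta_pos": [0, 0, 0], "turn": 0, "jaw": 0.7}, {"delta_pos": [0, 0, 0], "turn": 0, "jaw": 1}, {"delta_pos": [0, 0, 0], "turn": 0, "jaw": 1}, {"delta_pos": [0, 0, 0], "turn": 0, "jaw": 1}, {"delta_pos": [0, 0, 0], "turn": 0, "jaw": 1}])

```text
time: 14.7
tool_pos: [0.6173, 0.2123, 0.351]
tcp_rot: [1.858, 2.533, 0.001]
wrist_force: [0.3, 0.2, 0.1]
width: 1.0
grip_force: 0.0
```

Emit:
drive_tool(increments=[{"delta_pos": [0, 0, -10], "turn": 0, "jaw": 1}, {"delta_pos": [0, 0, -20], "turn": 0, "jaw": 1}, {"delta_pos": [0, 0, -30], "turn": 0, "jaw": 1}, {"delta_pos": [0, 0, -40], "turn": 0, "jaw": 1}, {"delta_pos": [-30, -20, -20], "turn": 0, "jaw": 1}, {"delta_pos": [-30, -20, 0], "turn": 0, "jaw": 1}, {"delta_pos": [-30, -20, 0], "turn": 0, "jaw": 1}, {"delta_pos": [-30, -20, 0], "turn": 0, "jaw": 1}])

```text
time: 15.37
tool_pos: [0.5763, 0.0728, 0.4728]
tcp_rot: [1.855, 2.532, 0.003]
wrist_force: [0.1, -0.5, -0.1]
width: 1.0
grip_force: 0.0
```

Emit:
drive_tool(increments=[{"delta_pos": [-30, -20, 0], "turn": 0, "jaw": 1}, {"delta_pos": [-30, -20, 0], "turn": 0, "jaw": 1}, {"delta_pos": [-30, -20, 0], "turn": 0, "jaw": 1}, {"delta_pos": [0, 0, 0], "turn": 0, "jaw": 1}])

```text
time: 15.7
tool_pos: [0.5451, -0.0348, 0.4719]
tcp_rot: [1.863, 2.527, -0.004]
wrist_force: [-0.9, 0.2, 0.1]
width: 1.0
grip_force: 0.0
```

Run:
```python
from h import *
t=cam("top"); s=cam("side")
def cr(c,x0,y0,w,h): return cv2.resize(c["pixels"][y0:y0+h,x0:x0+w,::-1],(400,400),interpolation=cv2.INTER_CUBIC)
cv2.imwrite("pics/end.png",np.hstack([cr(t,205,185,50,50),cr(s,250,245,80,80)]))
o=np.array([.6117,.2275]); a=np.radians(17.6)
def M(x,y,z): return np.array([o[0]+x*np.cos(a)-y*np.sin(a),o[1]+x*np.sin(a)+y*np.cos(a),z])
for n,P in (('handle ends',[(x,y,.215) for x in(-.031,.031) for y in(-.032,-.008)]),('pad bottom +y',[(-.012,-.008,.085),(.012,-.008,.085)]),('tongue +y top',[(-.008,0,.114),(.008,0,.114)])):
    for p in P: print(n,p,np.round((proj(t,M(*p))-[205,185])*8),np.round((proj(s,M(*p))-[250,245])*5+[400,0]))
```

```text
handle ends (-0.031, -0.032, 0.215) [211. 246.] [570.  57.]
handle ends (-0.031, -0.008, 0.215) [154. 265.] [585. 102.]
handle ends (0.031, -0.032, 0.215) [163.  99.] [427.  89.]
handle ends (0.031, -0.008, 0.215) [106. 118.] [440. 135.]
pad bottom +y (-0.012, -0.008, 0.085) [182. 240.] [545. 278.]
pad bottom +y (0.012, -0.008, 0.085) [166. 188.] [494. 290.]
tongue +y top (-0.008, 0, 0.114) [153. 233.] [540. 261.]
tongue +y top (0.008, 0, 0.114) [141. 197.] [505. 269.]
```

View pics/end.png

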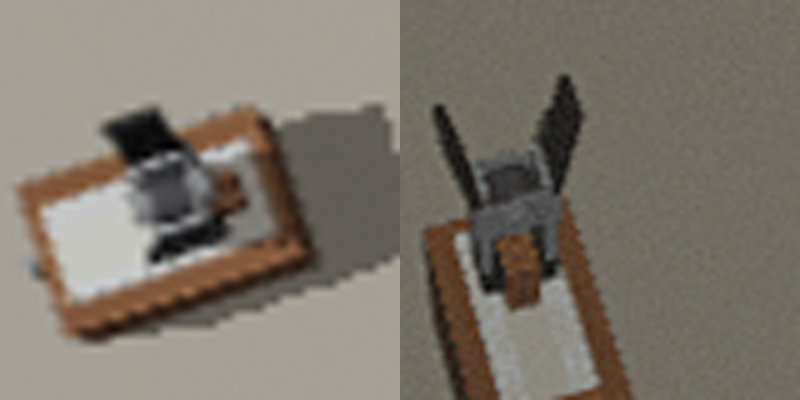

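The clamp sits upright on both tongues. The handle ends (top 130,115 and 190,248) and pad bottoms (side 490,290 and 548,275) match the target projection to about 2 mm. Handing in.

```bash
python3 -c "
from workcell import bot
print(bot.finish_job())"
```

```text
the job is handed in; nothing more can be done
None
```

The mould is shut and the spring clamp grips both tongues upright, about 2 mm from the middle by the last pictures; I handed the job in at about 16 s with the arm clear (no verdict was returned).

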